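Stand the dryer's lint screen up in its drying rack

TASK

Stand the blue lint screen up in its drying rack: on its thin foot edge, square against the stop bar and leaning over on the wire backrest; then swing the yellow keeper fully across behind it. The screen bends easily, so handle it gently with only a light touch (never more than 15 N from the robot) and do not let it fall over, and leave everything else on the counter where it is.

Things in the scene. Friction and masses are not known exactly. Their poses are not given: they have to be found in the camera images.
- screen: Loose dryer lint screen, 110 to 220 g: blue frame 140 (x) x 130 (y) x 12 mm thick (z 0 to 12), grey mesh. Origin: centre of its underside; +x to the thin foot edge (at +70 mm), -x to the raised end (-70 mm). A handle under it props it at a slope of 0.41 rad, foot down, raised end's underside 55 mm up. Its foot starts 15 to 60 mm from the rack, facing it.
- screen_foot (a point): middle of the screen's thin foot edge (12 mm thick, 130 mm wide), half way through the thickness; it ends up lowest. When the screen is tipped up against the stop bar its underside corner moves back out by about 12 mm.
- screen_end (a point): middle of the raised end edge, half way through the thickness. Fingers tilted about 45 degrees fit under this end, which hangs 40 mm out past the handle. The handle is a white plate 12 mm thick, 70 mm wide, reaching 38 mm down from the underside at x = -30 to -18 mm; pushed low on its outer side, the screen slides toward the rack. Tipped past upright, the screen leans over on the backrest.
- rack: Steel drying rack, fixed. Origin: at counter height, middle of the front face of its stop bar (16 mm tall, 150 mm long along y); +x points away from the screen, z up. Bare counter in front (x < 0), except a 6 mm high plate strip along y = -152 to -118 mm that carries the keeper. Behind the bar, a 6 mm plate and wire props reach to x = 97 mm.
- rack_top (a point): middle of the backrest's top crossbar (8 mm wire, 90 mm long along y), 30 mm behind the stop bar's face and 95 mm above the counter. A screen leaning on it is about 18 degrees past vertical (it tips over toward it by itself from about 9 degrees on), its top about 135 mm up, its handle sticking out backward 80 to 110 mm above the counter.
- keeper (a joint): angle (rad) of the rack's keeper, a yellow bar 14 mm tall, 12 mm thick, on an upright hinge. At 0 it points along the rack's -x (open, beside the screen's way); it grows as it swings toward the rack's +y; at 1.57 (end stop) it lies parallel to the stop bar, behind a standing screen's foot with some 20 mm to spare. Needs 0.03 N m and stays where it is left.
- keeper_hinge (a point): keeper's hinge axis, at x = -45, y = -135 mm in the rack's frame, at the bar's underside (8 mm up)
- keeper_knob (a point): centre of the top of the keeper's upright black knob: 16 mm across, from 22 to 64 mm above the counter, 125 mm from the hinge
- detergent: blue detergent bottle, 72 mm across, 210 mm tall, behind the rack's backrest; bystander, to be left where it is
- softener: green bottle, 64 mm across, 170 mm tall, behind the rack's backrest; bystander, to be left where it is
- scoop_cup: small white cup, 68 mm across, 60 mm tall, beyond the rack, on the robot's side; bystander, to be left where it is
- sheet_box: orange box, 110 x 160 x 60 mm high; bystander, to be left where it is
- brush: brush lying on the counter, origin at its underside; bystander, to be left where it is
- jar: glass jar with wooden cap, 70 mm across, 100 mm tall; bystander, to be left where it is
Things that resemble listed ones, but are neither listed nor needed, are in the scene too. What is meant by the screen is not green or pink, and is the larger of those in its own colour.

How it is judged:
By the outcome, as a careful person would: the job done as asked, in the order asked, and still so for the second after the job is handed in, with the robot touching nothing.
It also fails if it takes over 72 s, if anything falls off the work surface, if the arm or the gripper's body presses on something with over 40 N, if the wrist force passes 120 N, or if a joint passes its speed limit or range.

ROBOT

A 6-joint arm with a two-finger parallel gripper is mounted at the origin on the work surface. World frame = base frame: x ahead of the robot, y to its left, z up, the work surface at z = 0. Lengths are in m, angles in rad, forces in N, time in s.
With the tool pointing down it reaches from about 0.275 to 0.725 m from the base axis. Payload 15.9 kg.
Tool frame: the origin (TCP) lies midway between the tips of the shut fingers; the grasp point (between the pads) lies 19 mm behind it; z points along the fingers, y is the line along which they close (so a half turn about z gives the same grasp; the last joint's range is limited). The gripper opens to 85 mm and grips with 20 to 120 N. Pads are 22 mm wide; open, the fingers measure 114 mm over their backs; the gripper's body (76 mm by 85 mm) begins 54 mm behind the grasp point. The pads swing forward as they close: fully open they stand 13 mm farther back than shut.
Start: joints at [-1.349, 0.213, -0.034, 1.323, 0, 1.571], TCP at [0.11, -0.488, 0.231] pointing down, gripper open.
Joint ranges: [-2.98, 2.98], [-0.74, 1.72], [-1.14, 1.35], [-2.1, 2.04], [-1.57, 1.44], [-3.14, 3.14]. Speed limits (rad/s): [1.89, 1.89, 2.39, 2.57, 3.14, 3.14].

INTERFACE

Orientations are given as [roll, pitch, yaw] about the fixed x, y, z axes, in that order (R = Rz(yaw) Ry(pitch) Rx(roll)).
In Python, from station import telemetry, cams, ticket gives the robot as it stands.
- The arm moves only by the tool drive_tool, never from a script. Its argument "steps" is a list of rows, each a list of 6 numbers: the shift along the tool's x, y, z in units of 200 mm (1.0 is 200 mm), then the turn, a rotation vector about the tool's x, y, z in units of 120 degrees (1.0 is 120 degrees). A call has 1 to 20 rows; each row is the pose to reach, as a shift and turn from the pose commanded when the call began, along the tool's axes at that moment; what a row does not reach only later rows make up. A row lasts 1/10 s, in which the tool goes at most 50 mm and 8.59 degrees, less where a joint would pass 70% of its speed; a pose out of reach is approached as far as the arm can. A call with a number of a shift or a turn outside -1 to 1 is refused whole. A call with a gripper value outside its range is refused whole. "gripper" is the opening, from 0 (shut) to 1 (fully open), set as the call begins (left out, the last holds). The fingers move at their own pace and stop on an object; the grip force is fixed at half the most. Time passes only in rows, so rows that repeat a pose let the fingers close. It gives the time, the measured TCP pose, the force, the opening and the grip force at its end, in the units of the state.
- telemetry.get_obs(): the state, without advancing time (a new reading comes with each control period).
- cams.camera(name): name is "scene" or "top" or "wrist"; returns a dict with "image" (384x512x3 uint8, red, green, blue), "camera_matrix" (3x3 intrinsics, pixels), "rvec" (rotation vector, rad) and "tvec" (3), from world to camera coordinates, as OpenCV has them. Camera axes: x right, y down, z forward; pixel columns grow to the right and rows downward; lengths in m; the calibration is good to about 2 mm. A picture is of the moment at which its call begins. There is no depth.
- ticket.hand_in(): hands the job in; it is judged then, once.
The state is a dict: "t": time; "q": joint angles; "joint_velocities": joint speeds; "effort": joint torques, N m; "eef_pos": TCP position; "orientation": TCP orientation; "contact_force": force on the tool from outside, world axes, zero at the start; "moment": the same for the moment, N m; "opening": opening from 0.0 (shut) to 1.0 (fully open); "finger_force": force on a finger pad.
Only numpy, scipy, OpenCV 4.12 (cv2) and the standard library are available. Lean on these libraries where they do the work, as an engineer would, in place of code of your own. Each camera call takes 0.05 s, during which the arm holds its last target. There are 200 camera calls.

## Working session

There is one attempt and no reset: what is moved stays moved. The work goes in short steps, Python scripts to look and compute and a tool call to move; the robot and the scene stay as the last step left them, time stands still between calls to the robot, and variables do not carry over. Pictures are saved under pics/ and viewed, at most 10 in all, crops included, and the job is handed in when it is done.

Besides the shell and the picture viewer there is one more tool, called after "Emit:" in YAML: its name, and indented under it one key for each argument. drive_tool: Moves the arm, as the interface text tells. Shifts and turns lie within -1 to 1; 1 stands for 200 mm of shift or 120 degrees of turn. Its arguments: {"type":"object","properties":{"steps":{"type":"array","items":{"type":"array","items":{"type":"number","minimum":-1,"maximum":1}}},"gripper":{"type":"number"}},"required":["steps"]}

```bash
mkdir -p pics
cat > h.py <<'E'
import numpy as np, cv2, sys
from scipy.spatial.transform import Rotation as R
from station import telemetry, cams, ticket
def shot(n,f,crop=None,s=1):
    c=cams.camera(n); im=c["image"][:,:,::-1]
    if crop: a,b,d,e=crop; im=im[b:e,a:d]
    cv2.imwrite(f,cv2.resize(im,None,fx=s,fy=s,interpolation=cv2.INTER_CUBIC)); np.savez(f"cal_{n}.npz",K=c["camera_matrix"],r=c["rvec"],t=c["tvec"])
def ray(n,px,z):
    d=np.load(f"cal_{n}.npz"); M=cv2.Rodrigues(d["r"])[0]; o=-M.T@d["t"].ravel()
    v=M.T@np.linalg.inv(d["K"])@np.array([px[0],px[1],1.]); return o+v*(z-o[2])/v[2]
def proj(n,P):
    d=np.load(f"cal_{n}.npz"); return cv2.projectPoints(np.array(P,float).reshape(-1,1,3),d["r"],d["t"],d["K"],None)[0][:,0]
E
python3 - <<'E'
from h import *
shot("top","pics/top.png",None,1.5); shot("scene","pics/scene.png",None,1.5)
print(telemetry.get_obs())
E
```

```text
{'t': 0.1, 'q': array([-1.34900023e+00,  2.13291533e-01, -3.49803443e-02,  1.32349983e+00,
       -2.59473996e-05,  1.57077928e+00]), 'joint_velocities': array([-1.59420973e-03,  1.11965217e-03,  1.86445198e-03, -6.74747533e-04,
       -6.66986708e-04,  1.82702247e-05]), 'effort': array([-7.38415547e-03, -6.87244749e+01,  4.87805307e+01,  1.21417901e-02,
       -4.44626594e-04,  6.87388599e-07]), 'eef_pos': array([ 0.10991656, -0.48745893,  0.2308797 ]), 'orientation': array([-3.14061727e+00,  2.59307576e-05,  2.21813172e-01]), 'contact_force': array([-0.62693865,  0.72671518, -1.15284562]), 'moment': array([0.0739559 , 0.01022233, 0.0609856 ]), 'finger_force': 0.0, 'opening': 0.9992969460869688}
```

View pics/top.png

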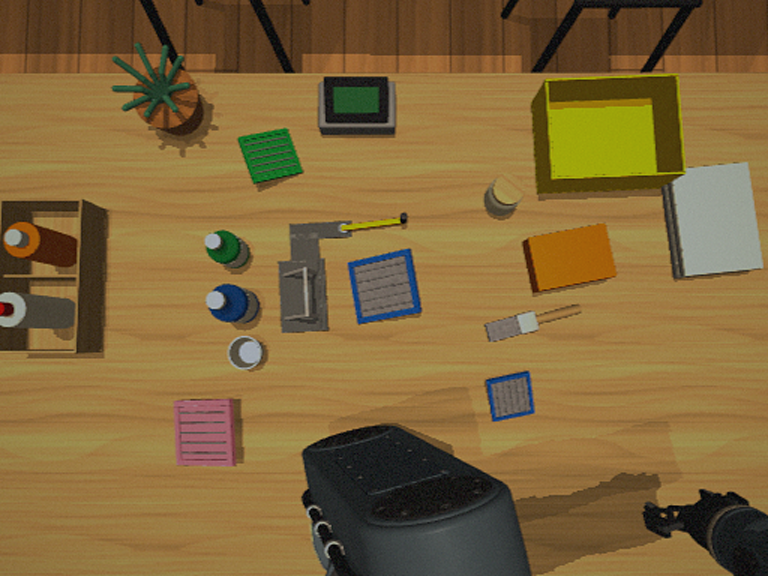

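View pics/scene.png

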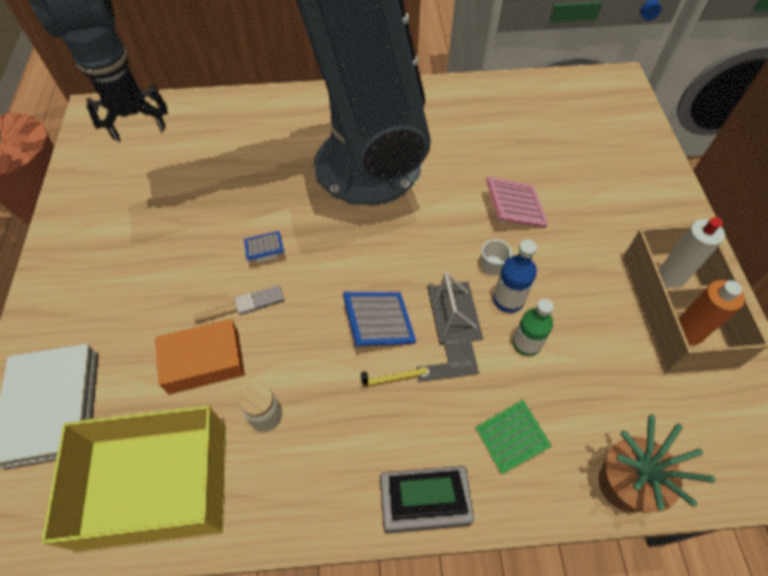

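Candidates for the screen (in the 1.5× top picture): the large blue one at (385,286), a small blue one at (510,396), a green one at (270,155) and a pink one at (205,432). The large blue one faces the rack at (302,297), so it fits. I'll confirm this in an enlarged crop.

Run:
```python
from h import *
shot("top","pics/top2.png",(180,135,290,230),7); shot("scene","pics/scene2.png",(215,175,330,265),6.5)
```

```text
(no output)
```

View pics/top2.png

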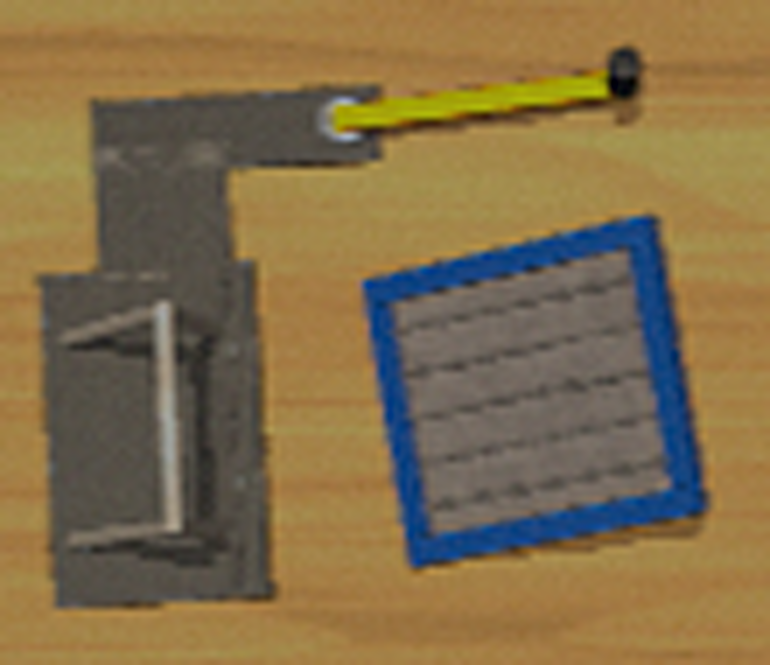

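View pics/scene2.png

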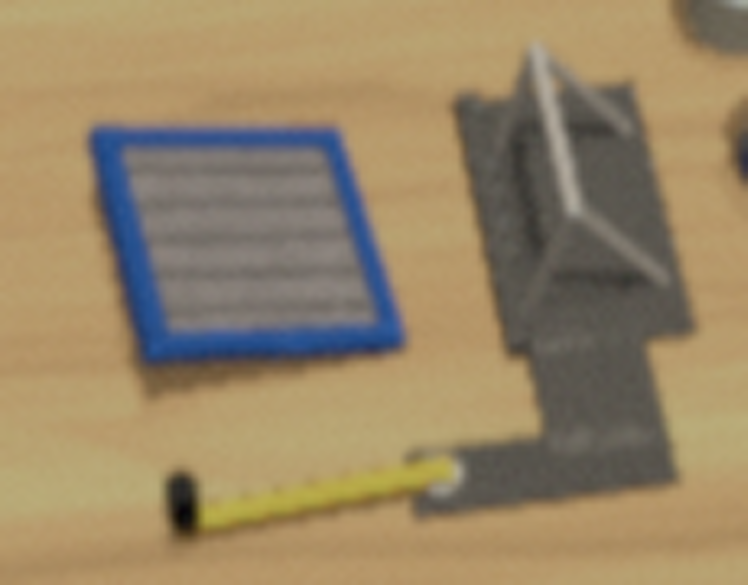

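The crop confirms it. It shows the blue-framed, propped screen: foot edge in the top crop (366,283)–(416,566), raised end (655,215)–(705,508). The rack bar front is at (256,262)–(272,597), the crossbar at (163,303)–(175,530), the hinge at (342,118) and the knob at (625,60). Next I'll fit the poses from both cameras.

```bash
cat > fit.py <<'E'
from h import *
from scipy.optimize import least_squares
T=lambda p:(np.array(p)+.5)/7-.5+[180,135]
S=lambda p:(np.array(p)+.5)/6.5-.5+[215,175]
def Rz(a): return R.from_euler('z',a).as_matrix()
rk=np.array([[0,-.075,.016],[0,.075,.016],[.03,-.045,.095],[.03,.045,.095],[-.045,-.135,.022]])
rT=T([[256,262],[272,597],[163,303],[177,530],[342,118]]); rS=S([[510,350],[457,97],[578,210],[535,45],[445,472]])
def rack(p,P): return P@Rz(p[2]).T+[p[0],p[1],0]
def knob(p): return rack(p,np.array([[-.045-.125*np.cos(p[3]),-.135+.125*np.sin(p[3]),.064]]))
fr=lambda p:np.r_[(proj("top",np.r_[rack(p,rk),knob(p)])-np.r_[rT,T([[625,60]])]).ravel(),(proj("scene",np.r_[rack(p,rk),knob(p)])-np.r_[rS,S([[182,478]])]).ravel()]
a=least_squares(fr,[.5,.15,1.57,0],loss='soft_l1'); p=a.x
# screen: param = foot underside corner mid (x,y), yaw
c,s=np.cos(.41),np.sin(.41)
sc=[]
for X,Y in [(0,-.065),(0,.065),(-.14,-.065),(-.14,.065)]:
    sc.append([X*c+.012*s,Y,-X*s+.012*c])
sc=np.array(sc)
sT=T([[366,283],[416,566],[655,215],[705,508]]); sS=S([[405,345],[340,128],[148,360],[93,128]])
fs=lambda q:np.r_[(proj("top",rack(q,sc))-sT).ravel(),(proj("scene",rack(q,sc))-sS).ravel()]
b=least_squares(fs,[.5,.07,1.57],loss='soft_l1'); q=b.x
print("rack",p,"\n",fr(p).round(1)); print("screen",q,"\n",fs(q).round(1))
print("knob",knob(p),"screen foot in rack",(Rz(p[2]).T@np.r_[q[:2]-p[:2],0]),"dyaw",q[2]-p[2])
np.savez("pose.npz",p=p,q=q)
E
python3 fit.py
```

```text
rack [ 0.47012784  0.11569081  1.63702297 -0.0507949 ] 
 [-0.9 -0.3 -0.3 -0.1 -0.1  1.2 -0.3 -0.4 -0.1 -0.1 -0.3  0.9 -0.  -0.
 -0.6 -0.4 -0.7  0.2 -0.1  1.2 -0.3 -0.3 -0.1  1. ]
screen [0.47332704 0.05426882 1.7437121 ] 
 [-0.3 -0.5 -0.4  0.1 -0.5 -0.4  0.   0.5  0.1  0.3 -0.7  0.2 -0.1 -0.4
 -0.7 -0.1]
knob [[ 0.62240425 -0.04442158  0.064     ]] screen foot in rack [-0.06149906  0.00087261  0.        ] dyaw 0.10668912516312656
```

```bash
cat > plan.py <<'E'
from h import *
d=np.load("pose.npz"); P=d["p"]; M=R.from_euler('z',P[2])
def Rt(alpha,dyaw=0): # tool x=rack x, y=-rack y, z down, tilted alpha deg toward rack x
    return R.from_euler('z',P[2]+dyaw)*R.from_euler('x',np.pi)*R.from_euler('y',alpha,degrees=True)
def here():
    o=telemetry.get_obs(); p=M.inv().apply(o["eef_pos"]-[P[0],P[1],0])
    r=R.from_euler('xyz',o["orientation"]); z=M.inv().apply(r.apply([0,0,1]))
    print("t %.2f rack"%o["t"],p.round(4),"tilt %.1f"%np.degrees(np.arctan2(z[0],-z[2])),"F(rack)",M.inv().apply(o["contact_force"]).round(2),"open %.2f"%o["opening"],"q",o["q"].round(2)); return o
def rows(ts):
    o=here(); r0=R.from_euler('xyz',o["orientation"])
    for t in ts:
        w=M.apply(t[:3])+[P[0],P[1],0]; s=r0.inv().apply(w-o["eef_pos"])/.2
        v=(r0.inv()*Rt(*t[3:])).as_rotvec()/np.radians(120)
        print(t,np.r_[s,v].round(3).tolist())
E
python3 - <<'E'
from plan import *
rows([(-.35,0,.25,20),(-.24,0,.15,45),(-.24,-.005,.08,45),(-.185,-.005,.012,45)])
E
```

```text
t 0.20 rack [-0.5781  0.3993  0.231 ] tilt 0.0 F(rack) [ 0.09 -0.4  -0.11] open 1.00 q [-1.35  0.21 -0.03  1.32 -0.    1.57]
(-0.35, 0, 0.25, 20) [2.149, -0.817, -0.094, 0.118, 0.138, -0.668]
(-0.24, 0, 0.15, 45) [2.234, -1.36, 0.406, 0.264, 0.309, -0.638]
(-0.24, -0.005, 0.08, 45) [2.259, -1.356, 0.756, 0.264, 0.309, -0.638]
(-0.185, -0.005, 0.012, 45) [2.302, -1.628, 1.096, 0.264, 0.309, -0.638]
```

Emit:
drive_tool:
  steps:
    - [0.25,-0.12,-0.1,0.02,0.02,-0.06]
    - [0.5,-0.24,-0.1,0.03,0.03,-0.13]
    - [0.75,-0.36,-0.1,0.04,0.05,-0.2]
    - [1.0,-0.45,-0.1,0.05,0.06,-0.27]
    - [1.0,-0.45,-0.1,0.06,0.08,-0.35]
    - [1.0,-0.45,-0.1,0.08,0.1,-0.45]
    - [1.0,-0.45,-0.1,0.1,0.12,-0.55]
    - [1.0,-0.45,-0.1,0.118,0.138,-0.668]
  gripper: 0.5

```text
t: 1.0
eef_pos: [0.2854, -0.3558, 0.2512]
orientation: [-3.106, -0.301, 1.373]
contact_force: [-0.6, 0.2, -0.1]
opening: 0.498
finger_force: 0.0
```

Run:
```python
from plan import *
rows([(-.35,0,.25,20),(-.24,0,.15,45),(-.24,-.005,.08,45),(-.185,-.005,.012,45)])
```

```text
t 1.00 rack [-0.4582  0.2156  0.2512] tilt 17.2 F(rack) [ 0.26  0.58 -0.09] open 0.50 q [-1.02  0.35  0.15  1.62  0.18  0.72]
(-0.35, 0, 0.25, 20) [0.766, 0.907, 0.212, 0.023, 0.021, -0.12]
(-0.24, 0, 0.15, 45) [1.125, 0.787, 0.851, 0.049, 0.228, -0.113]
(-0.24, -0.005, 0.08, 45) [1.027, 0.823, 1.186, 0.049, 0.228, -0.113]
(-0.185, -0.005, 0.012, 45) [1.18, 0.765, 1.592, 0.049, 0.228, -0.113]
```

Emit:
drive_tool:
  steps:
    - [0.2,0.15,0.1,0.01,0.03,-0.03]
    - [0.4,0.3,0.2,0.02,0.06,-0.06]
    - [0.6,0.45,0.3,0.03,0.1,-0.09]
    - [0.8,0.6,0.4,0.04,0.16,-0.113]
    - [0.98,0.75,0.5,0.049,0.228,-0.113]
    - [0.98,0.79,0.6,0.049,0.228,-0.113]
    - [0.98,0.79,0.6,0.049,0.228,-0.113]
    - [0.98,0.79,0.6,0.049,0.228,-0.113]
    - [0.98,0.79,0.6,0.049,0.228,-0.113]

```text
t: 1.9
eef_pos: [0.4808, -0.168, 0.19]
orientation: [3.141, -0.783, 1.63]
contact_force: [-0.1, 0.3, 0.6]
opening: 0.496
finger_force: 0.0
```

Run:
```python
from plan import *
rows([(-.24,-.005,.08,45),(-.225,-.005,.052,45),(-.185,-.005,.012,45)])
```

```text
t 1.90 rack [-0.2838  0.0081  0.19  ] tilt 44.8 F(rack) [0.28 0.09 0.63] open 0.50 q [-0.67  0.71  0.34  1.78  0.55  0.67]
(-0.24, -0.005, 0.08, 45) [-0.232, 0.064, 0.545, 0.002, 0.001, -0.002]
(-0.225, -0.005, 0.052, 45) [-0.278, 0.063, 0.697, 0.002, 0.001, -0.002]
(-0.185, -0.005, 0.012, 45) [-0.277, 0.062, 0.98, 0.002, 0.001, -0.002]
```

Emit:
drive_tool:
  steps:
    - [-0.12,0.03,0.27,0,0,0]
    - [-0.232,0.064,0.5,0,0,0]
    - [-0.278,0.063,0.65,0,0,0]
    - [-0.278,0.063,0.7,0,0,0]
    - [-0.278,0.063,0.8,0,0,0]
    - [-0.278,0.063,0.9,0,0,0]
    - [-0.278,0.063,0.96,0,0,0]
    - [-0.278,0.063,0.98,0,0,0]
    - [-0.278,0.063,0.98,0,0,0]

```text
t: 2.8
eef_pos: [0.4881, -0.0687, 0.0123]
orientation: [3.141, -0.783, 1.631]
contact_force: [-0.9, 0.4, 0.1]
opening: 0.5
finger_force: 0.0
```

Run:
```python
from plan import *
shot("scene","pics/s3.png",(190,150,340,260),5)
rows([(-.170,-.005,.011,45),(-.14,-.005,.011,45),(-.11,-.005,.011,45)])
```

```text
t 2.85 rack [-0.1853 -0.0059  0.0123] tilt 44.8 F(rack) [-0.14 -0.6  -0.35] open 0.50 q [-0.53  0.75 -0.07  1.25  0.63  0.82]
(-0.17, -0.005, 0.011, 45) [0.05, -0.005, 0.059, 0.003, 0.001, -0.002]
(-0.14, -0.005, 0.011, 45) [0.156, -0.006, 0.164, 0.003, 0.001, -0.002]
(-0.11, -0.005, 0.011, 45) [0.263, -0.007, 0.27, 0.003, 0.001, -0.002]
```

View pics/s3.png

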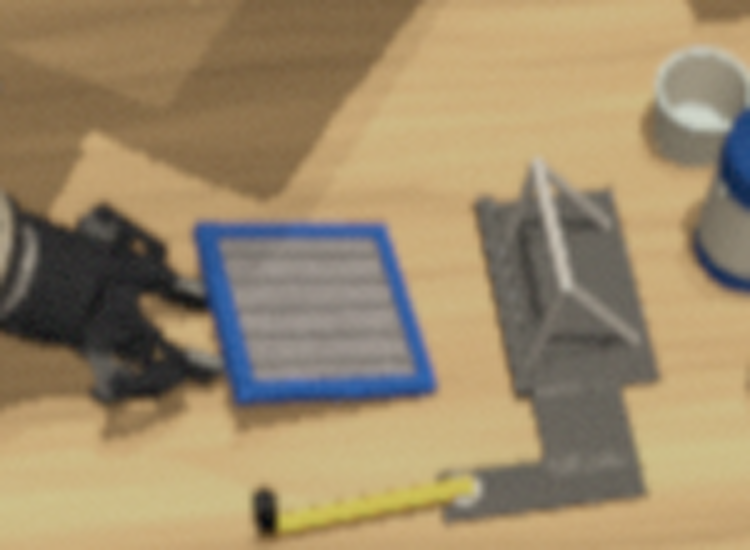

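The picture shows both fingers reaching under the raised end at (205,290) and (215,365), with nothing disturbed. Next I push gently.

Emit:
drive_tool:
  steps:
    - [0.03,0,0.03,0,0,0]
    - [0.05,0,0.055,0,0,0]
    - [0.063,0,0.068,0,0,0]
    - [0.076,0,0.081,0,0,0]
    - [0.089,0,0.094,0,0,0]
    - [0.102,0,0.107,0,0,0]
    - [0.115,0,0.12,0,0,0]
    - [0.128,0,0.133,0,0,0]
    - [0.141,0,0.146,0,0,0]
    - [0.154,0,0.159,0,0,0]
    - [0.167,0,0.172,0,0,0]
    - [0.18,0,0.185,0,0,0]
    - [0.193,0,0.198,0,0,0]
    - [0.206,0,0.211,0,0,0]
    - [0.206,0,0.211,0,0,0]

```text
t: 4.35
eef_pos: [0.4839, -0.0084, 0.0101]
orientation: [-3.14, -0.784, 1.63]
contact_force: [0.4, -0.9, 0.2]
opening: 0.502
finger_force: 0.0
```

Run:
```python
from plan import *
shot("top","pics/t4.png",(180,135,290,230),7)
rows([(-.110,-.005,.011,45)])
```

```text
t 4.40 rack [-0.1249 -0.0055  0.0101] tilt 44.9 F(rack) [-0.32 -0.3   0.11] open 0.50 q [-0.43  0.68 -0.2   1.13  0.67  0.92]
(-0.11, -0.005, 0.011, 45) [0.056, -0.003, 0.05, 0.002, 0.001, -0.002]
```

View pics/t4.png

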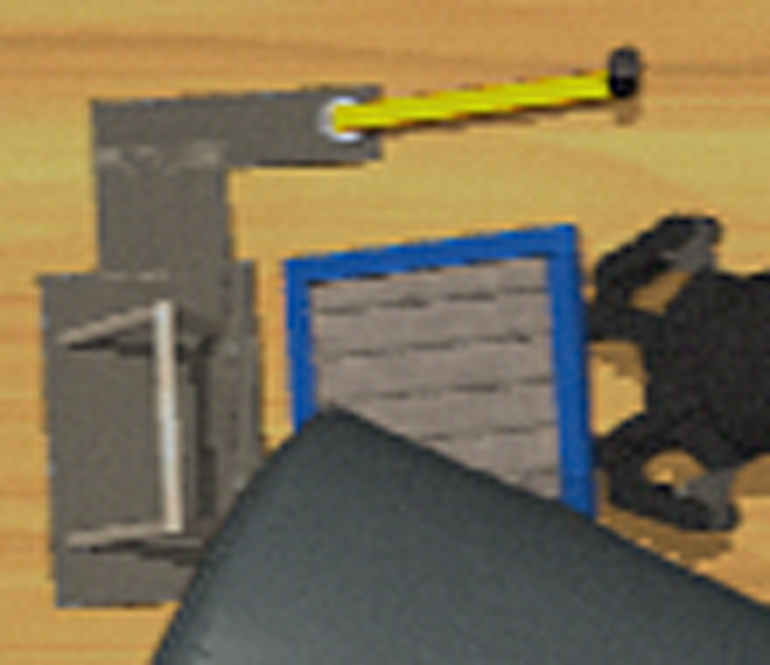

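The screen is nearly square now: foot corner at (285,260), bar corner at (256,262), so about 13 mm of gap, and it sits roughly 10 mm toward −y. I'll push obliquely to recover some of that.

Emit:
drive_tool:
  steps:
    - [0.007,-0.007,0.006,0,0,0]
    - [0.014,-0.014,0.012,0,0,0]
    - [0.02,-0.021,0.018,0,0,0]
    - [0.026,-0.028,0.024,0,0,0]
    - [0.033,-0.035,0.03,0,0,0]
    - [0.039,-0.042,0.036,0,0,0]
    - [0.039,-0.042,0.036,0,0,0]

```text
t: 5.1
eef_pos: [0.4748, 0.0014, 0.0106]
orientation: [-3.14, -0.784, 1.63]
contact_force: [-0.2, -0.1, -0.1]
opening: 0.5
finger_force: 0.1
```

Run:
```python
from plan import *
shot("top","pics/t5.png",(200,145,280,205),9)
rows([(-.110,-.005,.011,45)])
```

```text
t 5.15 rack [-0.1145  0.0028  0.0106] tilt 44.9 F(rack) [-0.39  0.27 -1.35] open 0.50 q [-0.43  0.66 -0.24  1.11  0.67  0.93]
(-0.11, -0.005, 0.011, 45) [0.018, 0.039, 0.014, 0.002, 0.001, -0.002]
```

View pics/t5.png

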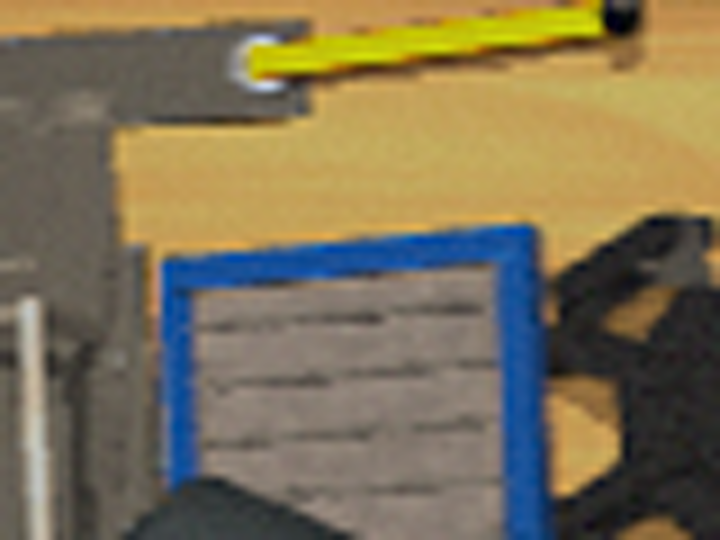

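The foot corner is now at (163,260) and the bar edge at about x=147, so roughly 5 mm of gap remains and the screen has moved about 5 mm sideways as intended. I'll finish seating it in small steps.

Emit:
drive_tool:
  steps:
    - [0.005,-0.005,0.005,0,0,0]
    - [0.009,-0.009,0.009,0,0,0]
    - [0.013,-0.013,0.013,0,0,0]
    - [0.016,-0.016,0.016,0,0,0]
    - [0.018,-0.016,0.018,0,0,0]
    - [0.018,-0.016,0.018,0,0,0]

```text
t: 5.75
eef_pos: [0.4731, 0.0049, 0.0106]
orientation: [3.139, -0.782, 1.632]
contact_force: [6.3, -11.6, 1.4]
opening: 0.497
finger_force: 5.7
```

Emit:
drive_tool:
  steps:
    - [-0.006,0.008,-0.006,0,0,0]
    - [-0.018,0.008,-0.018,0,0,0]
    - [-0.018,0.008,-0.018,0,0,0]

```text
t: 6.05
eef_pos: [0.4733, 0.0009, 0.0104]
orientation: [-3.14, -0.784, 1.629]
contact_force: [0.2, 0.2, -0.1]
opening: 0.496
finger_force: 0.0
```

Run:
```python
from plan import *
shot("top","pics/t6.png",(200,145,280,205),9)
rows([(-.128,.005,.020,45),(-.128,.005,.024,45)])
```

```text
t 6.10 rack [-0.1146  0.0045  0.0104] tilt 44.9 F(rack) [-0.69 -0.06 -0.22] open 0.50 q [-0.43  0.66 -0.24  1.11  0.67  0.93]
(-0.128, 0.005, 0.02, 45) [-0.014, -0.002, -0.081, 0.002, 0.001, -0.003]
(-0.128, 0.005, 0.024, 45) [0.0, -0.002, -0.095, 0.002, 0.001, -0.003]
```

View pics/t6.png

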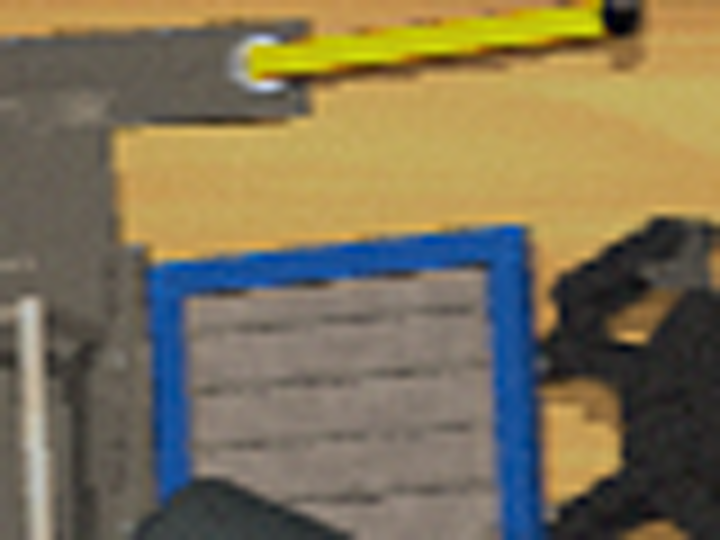

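The foot is on the bar and square: corner at (150,268), bar edge at about 148. Now I'll plan the lift arc.

```bash
cat > arc.py <<'E'
from plan import *
def tcp(th,phi,s=.124,gap=0):
    t,f=np.radians([th,phi]); d=np.array([np.cos(f),-np.sin(f)]); n=np.array([np.sin(f),np.cos(f)])
    pt=lambda s:np.array([-.012*np.sin(min(t,np.pi/2))-s*np.cos(t),s*np.sin(t)])
    C=pt(.14)+(.14-s)*d if phi>th else pt(s)
    p=C+.003*d-(.011+gap)*n
    return (round(float(p[0]),4),0.0,round(float(p[1]),4),90-phi)
def phi(th): return float(np.clip(max(45,th-8),45,90))
E
python3 - <<'E'
from arc import *
rows([tcp(23.5,45,gap=.006)]+[tcp(t,phi(t)) for t in (23.5,27,30,34,38,42,46,50,54,58)])
E
```

```text
t 6.10 rack [-0.1146  0.0045  0.0104] tilt 44.9 F(rack) [-0.69 -0.06 -0.22] open 0.50 q [-0.43  0.66 -0.24  1.11  0.67  0.93]
(-0.1318, 0.0, 0.0304, 45) [0.01, 0.023, -0.131, 0.002, 0.001, -0.003]
(-0.1275, 0.0, 0.0346, 45.0) [0.04, 0.023, -0.131, 0.002, 0.001, -0.003]
(-0.1245, 0.0, 0.0423, 45.0) [0.078, 0.023, -0.148, 0.002, 0.001, -0.003]
(-0.1216, 0.0, 0.0488, 45.0) [0.111, 0.023, -0.161, 0.002, 0.001, -0.003]
(-0.1171, 0.0, 0.0571, 45.0) [0.156, 0.022, -0.174, 0.002, 0.001, -0.003]
(-0.1121, 0.0, 0.065, 45.0) [0.202, 0.022, -0.184, 0.002, 0.001, -0.003]
(-0.1064, 0.0, 0.0725, 45.0) [0.248, 0.022, -0.191, 0.002, 0.001, -0.003]
(-0.1004, 0.0, 0.0793, 45.0) [0.294, 0.022, -0.194, 0.002, 0.001, -0.003]
(-0.0946, 0.0, 0.0851, 45.0) [0.335, 0.021, -0.194, 0.002, 0.001, -0.003]
(-0.0884, 0.0, 0.0905, 44.0) [0.376, 0.021, -0.191, 0.002, -0.008, -0.003]
(-0.0824, 0.0, 0.0958, 40.0) [0.416, 0.021, -0.188, 0.002, -0.041, -0.003]
```

Emit:
drive_tool:
  steps:
    - [0.0,0.01,-0.06,0,0,0]
    - [0.005,0.02,-0.131,0,0,0]
    - [0.025,0.02,-0.131,0,0,0]
    - [0.04,0.02,-0.131,0,0,0]
    - [0.06,0.02,-0.14,0,0,0]
    - [0.078,0.02,-0.148,0,0,0]
    - [0.095,0.02,-0.155,0,0,0]
    - [0.111,0.02,-0.161,0,0,0]
    - [0.111,0.02,-0.161,0,0,0]

```text
t: 7.0
eef_pos: [0.478, -0.0055, 0.0494]
orientation: [-3.141, -0.784, 1.63]
contact_force: [0.1, -0.2, -0.6]
opening: 0.501
finger_force: 0.4
```

Run:
```python
from arc import *
shot("scene","pics/s7.png",(220,150,330,240),6.5)
rows([tcp(t,phi(t)) for t in (30,34,38,42,46,50,54,58,62,66,70)])
```

```text
t 7.05 rack [-0.1216  0.0003  0.0491] tilt 44.9 F(rack) [ 0.24  0.34 -0.84] open 0.50 q [-0.43  0.62 -0.19  1.2   0.67  0.92]
(-0.1216, 0.0, 0.0488, 45.0) [-0.001, 0.001, 0.001, 0.002, 0.001, -0.002]
(-0.1171, 0.0, 0.0571, 45.0) [0.044, 0.001, -0.013, 0.002, 0.001, -0.002]
(-0.1121, 0.0, 0.065, 45.0) [0.09, 0.001, -0.023, 0.002, 0.001, -0.002]
(-0.1064, 0.0, 0.0725, 45.0) [0.136, 0.001, -0.029, 0.002, 0.001, -0.002]
(-0.1004, 0.0, 0.0793, 45.0) [0.181, 0.001, -0.032, 0.002, 0.001, -0.002]
(-0.0946, 0.0, 0.0851, 45.0) [0.223, 0.0, -0.032, 0.002, 0.001, -0.002]
(-0.0884, 0.0, 0.0905, 44.0) [0.264, 0.0, -0.03, 0.002, -0.008, -0.002]
(-0.0824, 0.0, 0.0958, 40.0) [0.303, 0.0, -0.027, 0.002, -0.041, -0.002]
(-0.0759, 0.0, 0.1006, 36.0) [0.343, -0.0, -0.021, 0.002, -0.074, -0.002]
(-0.0691, 0.0, 0.1049, 32.0) [0.383, -0.0, -0.012, 0.002, -0.108, -0.003]
(-0.062, 0.0, 0.1087, 28.0) [0.421, -0.001, -0.001, 0.001, -0.141, -0.003]
```

View pics/s7.png

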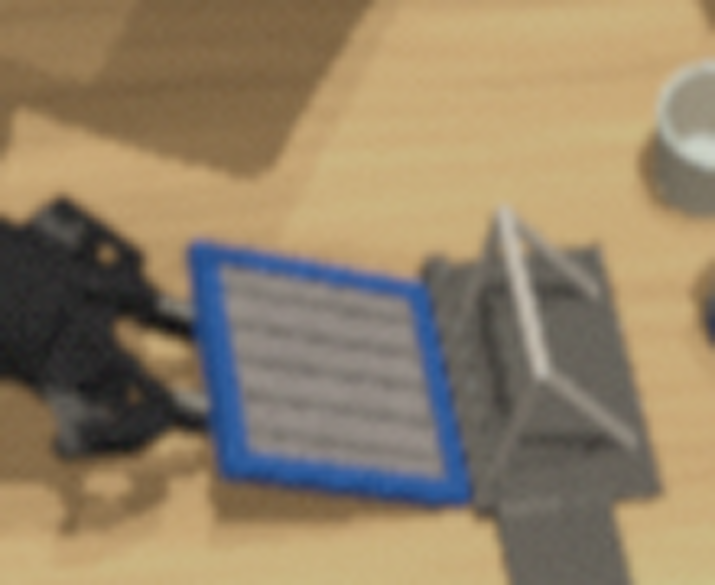

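The screen's raised end (205,245)–(225,475) is resting on the fingers, with the foot flush on the bar (430,290)–(465,495). Lifting on.

Emit:
drive_tool:
  steps:
    - [0.022,0,-0.007,0,0,0]
    - [0.044,0,-0.013,0,0,0]
    - [0.067,0,-0.018,0,0,0]
    - [0.09,0,-0.023,0,0,0]
    - [0.113,0,-0.026,0,0,0]
    - [0.136,0,-0.029,0,0,0]
    - [0.159,0,-0.031,0,0,0]
    - [0.181,0,-0.032,0,0,0]
    - [0.202,0,-0.032,0,0,0]
    - [0.223,0,-0.032,0,0,0]
    - [0.244,0,-0.031,0,-0.004,0]
    - [0.264,0,-0.03,0,-0.008,0]
    - [0.284,0,-0.029,0,-0.025,0]
    - [0.303,0,-0.027,0,-0.041,0]
    - [0.323,0,-0.024,0,-0.058,0]
    - [0.343,0,-0.021,0,-0.074,0]
    - [0.363,0,-0.017,0,-0.091,0]
    - [0.383,0,-0.012,0,-0.108,0]
    - [0.383,0,-0.012,0,-0.108,0]

```text
t: 8.95
eef_pos: [0.475, 0.0476, 0.1058]
orientation: [3.14, -0.556, 1.633]
contact_force: [-0.8, -0.7, -0.0]
opening: 0.501
finger_force: 0.2
```

Run:
```python
from arc import *
rows([tcp(t,phi(t)) for t in (66,70,74,78,82,86,90,94,98,102,105)])
```

```text
t 8.95 rack [-0.0683 -0.0004  0.1058] tilt 31.9 F(rack) [-0.62  0.82 -0.02] open 0.50 q [-0.24  0.36 -0.29  1.1   0.53  1.22]
(-0.0691, 0.0, 0.1049, 32.0) [-0.006, -0.002, 0.002, 0.002, 0.001, -0.002]
(-0.062, 0.0, 0.1087, 28.0) [0.034, -0.002, 0.004, 0.002, -0.032, -0.002]
(-0.0545, 0.0, 0.112, 24.0) [0.075, -0.002, 0.01, 0.002, -0.066, -0.002]
(-0.0468, 0.0, 0.1147, 20.0) [0.115, -0.002, 0.019, 0.002, -0.099, -0.002]
(-0.0389, 0.0, 0.1169, 16.0) [0.154, -0.003, 0.03, 0.001, -0.132, -0.002]
(-0.0308, 0.0, 0.1185, 12.0) [0.193, -0.003, 0.045, 0.001, -0.166, -0.002]
(-0.0225, 0.0, 0.1195, 8.0) [0.231, -0.003, 0.063, 0.001, -0.199, -0.002]
(-0.0141, 0.0, 0.1199, 4.0) [0.267, -0.003, 0.083, 0.001, -0.232, -0.002]
(-0.0057, 0.0, 0.1198, 0.0) [0.303, -0.003, 0.106, 0.001, -0.266, -0.002]
(0.0028, 0.0, 0.1183, 0.0) [0.335, -0.004, 0.135, 0.001, -0.266, -0.002]
(0.0091, 0.0, 0.1168, 0.0) [0.358, -0.004, 0.158, 0.001, -0.266, -0.002]
```

Emit:
drive_tool:
  steps:
    - [0.014,0,0.003,0,-0.016,0]
    - [0.034,0,0.004,0,-0.032,0]
    - [0.055,0,0.007,0,-0.049,0]
    - [0.075,0,0.01,0,-0.066,0]
    - [0.095,0,0.014,0,-0.082,0]
    - [0.115,0,0.019,0,-0.099,0]
    - [0.135,0,0.024,0,-0.115,0]
    - [0.154,0,0.03,0,-0.132,0]
    - [0.174,0,0.037,0,-0.149,0]
    - [0.193,0,0.045,0,-0.166,0]
    - [0.212,0,0.054,0,-0.182,0]
    - [0.231,0,0.063,0,-0.199,0]
    - [0.249,0,0.073,0,-0.215,0]
    - [0.267,0,0.083,0,-0.232,0]
    - [0.285,0,0.094,0,-0.249,0]
    - [0.303,0,0.106,0,-0.266,0]
    - [0.319,0,0.12,0,-0.266,0]
    - [0.335,0,0.135,0,-0.266,0]
    - [0.335,0,0.135,0,-0.266,0]
    - [0.335,0,0.135,0,-0.266,0]

```text
t: 10.95
eef_pos: [0.4705, 0.1175, 0.1172]
orientation: [-3.14, -0.001, 1.63]
contact_force: [-0.2, 0.1, -0.7]
opening: 0.497
finger_force: 0.0
```

Run:
```python
from arc import *
shot("scene","pics/x8.png",(220,150,330,240),6.5); shot("top","pics/x8t.png",(190,135,290,210),7)
# predicted corners of leaning screen vs blue mask
c=cams.camera("scene")["image"]; hsv=cv2.cvtColor(c,cv2.COLOR_RGB2HSV); m=cv2.inRange(hsv,(105,150,60),(125,255,255)); 
n,l,st,ce=cv2.connectedComponentsWithStats(m)
print([(s.tolist(),e.round().tolist()) for s,e in zip(st[1:],ce[1:]) if s[4]>30])
def pred(th):
    t=np.radians(th); u=np.array([-np.cos(t),np.sin(t)]); n=np.array([np.sin(t),np.cos(t)])
    f=np.array([-.012*np.sin(t),max(0,-.012*np.cos(t))])
    P=[]
    for s in (0,.14):
        for w in (0,.012):
            for y in (-.067,.063): a=f+s*u+w*n; P.append([a[0],y,a[1]])
    W=M.apply(np.array(P))+[P0,P1,0]; return proj("scene",W).round(1)
P0,P1=P[0],P[1]
for t in (80,95,108): q=pred(t); print(t,q.min(0),q.max(0))
rows([tcp(105,90),(-.02,0,.16,0),(-.02,0,.22,0)])
```

```text
[([428, 0, 12, 13, 121], [433.0, 6.0]), ([335, 171, 22, 22, 362], [345.0, 181.0]), ([288, 182, 21, 45, 168], [301.0, 208.0])]
80 [276.  172.2] [292.2 228.9]
95 [281.2 170.8] [300.  228.7]
108 [281.4 170.5] [310.1 228.4]
t 11.10 rack [ 0.0017 -0.0006  0.1174] tilt 0.0 F(rack) [-0.38  0.36 -0.17] open 0.50 q [ 0.24  0.24 -0.3   1.04  0.    1.76]
(0.0091, 0.0, 0.1168, 0) [0.037, -0.003, 0.003, -0.0, -0.0, -0.003]
(-0.02, 0, 0.16, 0) [-0.108, -0.002, -0.213, -0.0, -0.0, -0.003]
(-0.02, 0, 0.22, 0) [-0.108, -0.003, -0.513, -0.0, -0.0, -0.003]
```

The blue mask's right edge (309) matches the leaning prediction (310), and the fingers carry no load. I'll withdraw up and back.

Emit:
drive_tool:
  steps:
    - [-0.03,0,-0.03,0,0,0]
    - [-0.07,0,-0.1,0,0,0]
    - [-0.108,0,-0.213,0,0,0]
    - [-0.15,0,-0.35,0,0,0]
    - [-0.25,0.1,-0.45,0,0.05,0]
    - [-0.4,0.3,-0.45,0,0.12,0]
    - [-0.6,0.5,-0.4,0,0.19,0]
    - [-0.8,0.7,-0.3,0,0.25,0]
    - [-0.85,0.88,-0.2,0,0.25,0]
    - [-0.85,0.88,-0.1,0,0.25,0]
    - [-0.85,0.88,-0.1,0,0.25,0]
  gripper: 0.5

```text
t: 12.2
eef_pos: [0.6562, -0.0433, 0.1322]
orientation: [-3.134, -0.526, 1.625]
contact_force: [-0.3, -0.9, 0.1]
opening: 0.502
finger_force: 0.0
```

```bash
cat > blue.py <<'E'
from h import *
def blue():
    for n in ("scene","top"):
        c=cams.camera(n)["image"]; m=cv2.inRange(cv2.cvtColor(c,cv2.COLOR_RGB2HSV),(105,150,60),(125,255,255))
        k,l,st,ce=cv2.connectedComponentsWithStats(m); print(n,[s.tolist() for s in st[1:] if s[4]>40])
E
python3 - <<'E'
from plan import *; from blue import blue; blue()
rows([(-.168,-.180,.10,30),(-.168,-.180,.038,30),(-.168,-.165,.038,30)])
E
```

```text
scene [[428, 0, 12, 13, 122], [335, 171, 22, 22, 358], [288, 173, 21, 54, 228]]
top [[197, 170, 24, 18, 154], [140, 190, 25, 24, 349]]
t 12.30 rack [-0.1694 -0.1751  0.1371] tilt 30.1 F(rack) [-0.02  0.12  0.96] open 0.50 q [-0.29  0.74  0.43  1.46  0.49  1.17]
(-0.168, -0.18, 0.1, 30) [-0.087, 0.025, 0.164, 0.001, -0.001, -0.003]
(-0.168, -0.18, 0.038, 30) [-0.242, 0.026, 0.433, 0.001, -0.001, -0.003]
(-0.168, -0.165, 0.038, 30) [-0.243, -0.049, 0.432, 0.001, -0.001, -0.003]
```

Emit:
drive_tool:
  steps:
    - [-0.04,0.025,0.08,0,0,0]
    - [-0.087,0.025,0.164,0,0,0]
    - [-0.087,0.025,0.164,0,0,0]
    - [-0.087,0.025,0.164,0,0,0]
    - [-0.15,0.025,0.27,0,0,0]
    - [-0.2,0.025,0.36,0,0,0]
    - [-0.242,0.025,0.432,0,0,0]
    - [-0.242,0.025,0.432,0,0,0]
  gripper: 0

```text
t: 13.1
eef_pos: [0.6606, -0.0395, 0.038]
orientation: [-3.139, -0.525, 1.63]
contact_force: [-1.2, 0.3, -1.1]
opening: -0.002
finger_force: 0.0
```

```bash
cat > kp.py <<'E'
from plan import *
def push(th,lead=0):
    t=np.radians(th); k=np.array([-.045-.125*np.cos(t),-.135+.125*np.sin(t)]); tg=np.array([np.sin(t),np.cos(t)])
    ox=.0175*tg[0]; oy=.022*tg[1]   # knob + finger half extents, blended
    p=k-[ox,oy]
    return (round(float(p[0]),4),round(float(p[1]),4),.038,30)
E
python3 - <<'E'
from kp import *; from blue import blue
rows([push(t) for t in (-5,0,10,20,30,40,50,60,70)])
E
```

```text
t 13.10 rack [-0.1675 -0.1798  0.038 ] tilt 30.1 F(rack) [ 0.35  1.22 -1.05] open -0.00 q [-0.29  0.8   0.3   1.26  0.49  1.18]
(-0.168, -0.1678, 0.038, 30) [-0.003, -0.06, -0.001, 0.001, -0.0, -0.003]
(-0.17, -0.157, 0.038, 30) [-0.012, -0.114, -0.006, 0.001, -0.0, -0.003]
(-0.1711, -0.135, 0.038, 30) [-0.017, -0.224, -0.009, 0.001, -0.0, -0.003]
(-0.1684, -0.1129, 0.038, 30) [-0.006, -0.334, -0.003, 0.001, -0.0, -0.003]
(-0.162, -0.0916, 0.038, 30) [0.021, -0.441, 0.013, 0.001, -0.0, -0.003]
(-0.152, -0.0715, 0.038, 30) [0.064, -0.542, 0.038, 0.001, -0.0, -0.003]
(-0.1388, -0.0534, 0.038, 30) [0.12, -0.633, 0.071, 0.001, -0.0, -0.003]
(-0.1227, -0.0377, 0.038, 30) [0.189, -0.712, 0.111, 0.001, -0.0, -0.003]
(-0.1042, -0.0251, 0.038, 30) [0.269, -0.775, 0.157, 0.001, -0.0, -0.003]
```

Emit:
drive_tool:
  steps:
    - [-0.003,-0.06,0,0,0,0]
    - [-0.012,-0.114,-0.006,0,0,0]
    - [-0.015,-0.17,-0.008,0,0,0]
    - [-0.017,-0.224,-0.009,0,0,0]
    - [-0.013,-0.28,-0.006,0,0,0]
    - [-0.006,-0.334,-0.003,0,0,0]
    - [0.007,-0.388,0.005,0,0,0]
    - [0.021,-0.441,0.013,0,0,0]
    - [0.042,-0.492,0.025,0,0,0]
    - [0.064,-0.542,0.038,0,0,0]
    - [0.092,-0.588,0.054,0,0,0]
    - [0.12,-0.633,0.071,0,0,0]
    - [0.154,-0.673,0.091,0,0,0]
    - [0.189,-0.712,0.111,0,0,0]
    - [0.229,-0.744,0.134,0,0,0]
    - [0.269,-0.775,0.157,0,0,0]

```text
t: 14.7
eef_pos: [0.5033, 0.0134, 0.0393]
orientation: [3.14, -0.524, 1.631]
contact_force: [-0.2, -0.0, -0.3]
opening: -0.002
finger_force: 0.2
```

Run:
```python
from kp import *
rows([push(t) for t in (70,75,80,85,88,90,92)])
```

```text
t 14.70 rack [-0.1042 -0.0263  0.0393] tilt 30.0 F(rack) [-0.01  0.22 -0.34] open -0.00 q [-0.27  0.49 -0.27  1.    0.49  1.19]
(-0.1042, -0.0251, 0.038, 30) [-0.003, -0.006, 0.006, 0.002, -0.0, -0.002]
(-0.0943, -0.02, 0.038, 30) [0.039, -0.032, 0.03, 0.002, -0.0, -0.002]
(-0.0839, -0.0157, 0.038, 30) [0.084, -0.054, 0.056, 0.002, -0.0, -0.002]
(-0.0733, -0.0124, 0.038, 30) [0.13, -0.07, 0.083, 0.002, -0.0, -0.002]
(-0.0669, -0.0108, 0.038, 30) [0.158, -0.079, 0.099, 0.002, -0.0, -0.002]
(-0.0625, -0.01, 0.038, 30) [0.177, -0.083, 0.11, 0.002, -0.0, -0.002]
(-0.0581, -0.0093, 0.038, 30) [0.196, -0.086, 0.121, 0.002, -0.0, -0.002]
```

Emit:
drive_tool:
  steps:
    - [0.018,-0.018,0.016,0,0,0]
    - [0.039,-0.032,0.03,0,0,0]
    - [0.062,-0.043,0.043,0,0,0]
    - [0.084,-0.054,0.056,0,0,0]
    - [0.107,-0.062,0.07,0,0,0]
    - [0.13,-0.07,0.083,0,0,0]
    - [0.144,-0.075,0.091,0,0,0]
    - [0.158,-0.079,0.099,0,0,0]
    - [0.163,-0.08,0.102,0,0,0]
    - [0.168,-0.081,0.105,0,0,0]
    - [0.172,-0.082,0.107,0,0,0]
    - [0.172,-0.082,0.107,0,0,0]

```text
t: 15.9
eef_pos: [0.484, 0.0526, 0.0366]
orientation: [-3.141, -0.524, 1.63]
contact_force: [0.9, -0.1, 0.4]
opening: -0.001
finger_force: 0.0
```

Not at the stop yet, so I creep on in small steps until the force rises.

Emit:
drive_tool:
  steps:
    - [0.005,0,0.003,0,0,0]
    - [0.009,0,0.005,0,0,0]
    - [0.009,0,0.005,0,0,0]

```text
t: 16.2
eef_pos: [0.4838, 0.0547, 0.0367]
orientation: [-3.14, -0.524, 1.63]
contact_force: [0.2, -0.1, -0.4]
opening: 0.002
finger_force: 0.0
```

Emit:
drive_tool:
  steps:
    - [0.004,0,0.002,0,0,0]
    - [0.009,0,0.005,0,0,0]
    - [0.009,0,0.005,0,0,0]

```text
t: 16.5
eef_pos: [0.4838, 0.0558, 0.0365]
orientation: [-3.14, -0.522, 1.63]
contact_force: [-2.2, -11.0, 1.1]
opening: -0.002
finger_force: 5.4
```

The force rose to 11 N, so the keeper is at its end stop. I'll retreat and take the last picture.

Emit:
drive_tool:
  steps:
    - [-0.02,0,-0.012,0,0,0]
    - [-0.1,0,-0.06,0,0,0]
    - [-0.25,0,-0.2,0,0,0]
    - [-0.35,0,-0.4,0,0,0]
    - [-0.4,0,-0.65,0,0,0]
    - [-0.4,0.2,-0.9,0,0,0]
    - [-0.4,0.4,-1.0,0,0,0]
    - [-0.4,0.5,-1.0,0,0,0]
    - [-0.4,0.5,-1.0,0,0,0]
    - [-0.4,0.5,-1.0,0,0,0]

```text
t: 17.5
eef_pos: [0.5939, -0.1063, 0.169]
orientation: [-3.14, -0.525, 1.63]
contact_force: [-0.5, -0.1, -0.1]
opening: 0.001
finger_force: 0.0
```

Run:
```python
from plan import *; from blue import blue
here(); shot("scene","a.png",(200,150,350,250),5.2); shot("top","b.png",(180,135,290,205),7)
a,b=cv2.imread("a.png"),cv2.imread("b.png")
f=lambda i,w:cv2.resize(i,(w,int(i.shape[0]*w/i.shape[1])))
a,b=f(a,420),f(b,420); o=np.vstack([a,b]); print(a.shape,b.shape); cv2.imwrite("pics/last.png",o); blue()
```

```text
t 17.50 rack [-0.2297 -0.1088  0.169 ] tilt 30.1 F(rack) [-0.12  0.46 -0.08] open 0.00 q [-0.41  0.66  0.37  1.54  0.46  1.04]
(280, 420, 3) (267, 420, 3)
scene [[428, 0, 12, 13, 120], [335, 171, 22, 21, 358], [288, 173, 21, 54, 223]]
top [[197, 170, 24, 46, 293], [140, 190, 25, 24, 351]]
```

View pics/last.png

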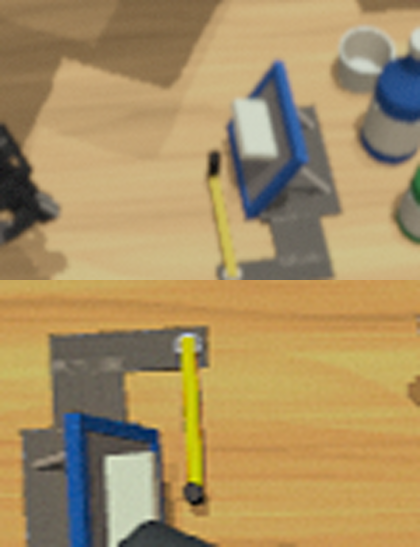

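The picture shows the screen leaning on the backrest with its white handle facing outward at (130,500). The keeper, from (187,343) to (194,490), is parallel to the stop bar, and the bystanders have not moved.

```bash
python3 -c "
from h import *
print(ticket.hand_in())"
```

```text
the job is handed in; nothing more can be done
None
```

The blue screen stands on its foot against the stop bar, leaning on the backrest, with the keeper swung across to its end stop. I handed it in at about 18 s of robot time; the highest force I read was about 13 N, a brief reading while seating the screen, and the hand-in returned no verdict.

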